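Seat a fretwork panel on its locating pins

ROBOT

A 6-joint arm with a two-finger parallel gripper is mounted at the origin on the work surface. World frame = base frame: x ahead of the robot, y to its left, z up, the work surface at z = 0. Lengths are in m, angles in degrees, forces in N, time in s.
With the tool pointing down it reaches from about 0.3 to 0.825 m from the base axis. Payload 5.4 kg.
Tool frame: the origin (TCP) lies at the very end of the fingers, on their centre line; the grasp point (between the pads) lies 19 mm behind it (arm.grasp_offset is the distance from the TCP to the grasp point, in m); y points along the fingers, z is the direction in which the jaws open and shut, and the axes are right-handed (so a half turn about y gives the same grasp; the last joint's range is limited). The gripper opens to 92 mm and grips with 3 to 60 N. Pads are 20 mm wide; open, the fingers measure 128 mm over their backs; the gripper's body (75 mm by 189 mm) begins 69 mm behind the grasp point.
Start: joints at [65.025, 9.076, 91.501, -0, 79.423, -12.038], TCP at [0.129, 0.56, 0.215] pointing down, gripper open.
Joint ranges: [-166.64, 166.64], [-54.1, 131.32], [10.49, 154.53], [-73.88, 253.88], [9.74, 151.15], [-171.62, 171.62]. Speed limits (degrees/s): [147.25, 147.25, 180, 180, 180, 180].

INTERFACE

Orientations are given as a 3x3 rotation matrix whose columns are the frame's x, y, z axes.
In Python, from plant import arm gives the robot as it stands.
- The arm moves only by the tool carry_out, never from a script. Its argument "deltas" is text: rows parted by semicolons, each of 5 numbers parted by spaces: the shift along the tool's x, y, z in m, then the turn about the tool's y in degrees, then the opening, from -1 (shut) to 1 (fully open). A call has 1 to 10 rows; each row shifts and turns the pose as measured when the row begins, along the tool's axes as they then stand; what a row does not reach is not made up. A row lasts 1/12 s, in which the tool goes at most 41.7 mm and 7.16 degrees, less where a joint would pass 70% of its speed; a pose out of reach is approached as far as the arm can. A call with a gripper value outside its range is refused whole. The fingers move at their own pace and stop on an object; "newtons" is the grip in N (left out, the last holds). Time passes only in rows, so rows that do not move let the fingers close. It gives the time, the measured TCP pose, the force and the opening at its end, in the units of the state.
- arm.get_obs(): the state, without advancing time (a new reading comes with each control period).
- arm.camera(name): name is "scene" or "top" or "wrist"; returns (picture, depth): 384x512x3 uint8, blue, green, red; 384x512 float32, m along the optical axis (not along the pixel's ray), 0 where there is no reading.
- arm.calibration(name): a dict with "K" (3x3 intrinsics, pixels), "R" (3x3) and "t" (3): a world point X has camera coordinates R X + t. Camera axes: x right, y down, z forward; pixel columns grow to the right and rows downward; lengths in m; the calibration is good to about 2 mm. The wrist camera is an equidistant fisheye: a pixel r from the principal point sees the ray r / f radians off the axis. A picture is of the moment at which its call begins: read the wrist's pose just before it. calibration takes no time and is no camera call; for the wrist camera it gives the pose at the moment of the call.
- arm.hand_in(): hands the job in, once; it reports no verdict.
The state is a dict: "time": time; "qpos": joint angles; "joint_velocities": joint speeds; "joint_efforts": joint torques, N m; "tool_pos": TCP position; "orientation": TCP orientation; "contact_force": force on the tool from outside, world axes, zero at the start; "ft_torque": the same for the moment, N m; "width": opening from 0.0 (shut) to 1.0 (fully open).
Only numpy, scipy, OpenCV 4.12 (cv2) and the standard library are available. Lean on these libraries where they do the work, as an engineer would, in place of code of your own. Each camera call takes 0.05 s, during which the arm holds its last target. There are 200 camera calls.

TASK

The fretwork panel is lying askew on the jig board, propped up on the two steel locating pins. Push it with your fingers, never lifting it: square it to the fence and nudge it along towards its low end until both its round holes drop over the two pins and it lies flat on the board. Leave the mallet, chisel, gourd and tin where they are, and finish with your hand clear.

Things in the scene. Friction and masses are not known exactly. Their poses are not given: they have to be found in the camera images.
- jig: Fixed plywood jig board, 18 mm thick. Origin at bench height under the middle of the seated panel's place; z up. In its axes it spans x -125 to +90 mm, y -115 to +175 mm. A straight wooden fence runs along y on its far edge, face at x = +66 mm looking to -x, 22 mm above the board. Its yaw varies up to 0.25 rad.
- pin_near (a point): Tip of the fixed round-ended steel pin nearer the robot, 10 mm diameter, standing 9 mm above the board; at x = -40, y = +65 mm in the jig's axes.
- pin_far (a point): Tip of the identical pin nearer the fence, at x = +40, y = +65 mm in the jig's axes.
- panel: Loose brown wooden fretwork panel, 130 (its x) x 180 (its y) x 12 mm, about 0.2 kg, with two round holes near its +y end and four rectangular windows of 31 x 35 mm. Origin at the centre of its underside. Seated, its origin is 18 mm above the jig's, its axes are those of the jig, and its long +x side is 1 mm from the fence.
- hole_near (a point): Centre of the 13.5 mm through hole nearer the robot, at the panel's underside; x = -40, y = +65 mm in the panel's axes. It belongs over pin_near, with 1.75 mm of play all round. The panel slides on the pins with 1 to 3 N, drops by itself when the holes come over them, and is then stopped by them.
- hole_far (a point): Centre of the same-sized hole nearer the fence, at the panel's underside; x = +40, y = +65 mm in the panel's axes. It belongs over pin_far.
- panel_low_end (a point): Middle of the panel's -y end, at its underside (0, -90, 0 mm in the panel's axes). At the start it rests on the board.
- panel_high_end (a point): Middle of the panel's +y end, at its underside (0, +90, 0 mm in the panel's axes). At the start it is about 13 mm above the board, as the pins prop up the underside; the panel then lies 15 to 36 mm too far in the jig's +y direction, 5 to 15 mm too far to -x, and turned up to 0.07 rad.
- mallet: Bystander: square-headed wooden mallet lying on the bench beyond the jig's +y end, head 62 x 100 x 62 mm, handle along its +x to 171 mm. Origin under the head. Leave it.
- chisel: Bystander: wood-handled chisel 210 mm long, 22 mm thick, lying on the bench behind the fence. Leave it.
- gourd: Bystander: small carved wooden gourd, 64 mm wide, 92 mm tall, standing on the bench past the jig's -y end. Leave it.
- wax_tin: Bystander: round wax tin 60 mm wide, 50 mm tall, standing on the bench past the jig's -y end. Leave it.
Mind the look-alikes: they are no part of the job. There is more than one size of the panel; the job needs the middle-sized.

How it is judged:
By the outcome, as a careful person would: the job done as asked, in the order asked, and still so for the second after the job is handed in, with the robot touching nothing.
It also fails if it takes over 35 s, if anything falls off the work surface, if the arm or the gripper's body presses on something with over 40 N, if the wrist force passes 120 N, or if a joint passes its speed limit or range.

## Working session

There is one attempt and no reset: what is moved stays moved. The work goes in short steps, Python scripts to look and compute and a tool call to move; the robot and the scene stay as the last step left them, time stands still between calls to the robot, and variables do not carry over. Pictures are saved under pics/ and viewed, about 8 in all and at most 12, crops included, and the job is handed in when it is done.

Besides the shell and the picture viewer there is one more tool, called after ">>>" as name(argument=value, ...) on one line, values as JSON. carry_out: Moves the arm, as the interface text tells. Its arguments: {"type":"object","properties":{"deltas":{"type":"string"},"newtons":{"type":"number"}},"required":["deltas"]}

```bash
mkdir -p pics; ls; python3 - <<'E'
from plant import arm
import cv2,numpy as np
o=arm.get_obs();print(o['time'],o['tool_pos'],o['orientation'])
ims=[]
for n in('top','scene'):
    p,d=arm.camera(n);cv2.imwrite(f'pics/{n}0.png',p);np.save(f'{n}0.npy',d)
    c=arm.calibration(n);print(n,{k:np.round(v,4).tolist() for k,v in c.items()})
    cv2.imwrite(f'pics/{n}0v.png',cv2.resize(p,(800,600)))
E
```

```text
pics
0.0 [0.12848784 0.55982826 0.21364138] [[ 9.74621883e-01 -7.34972383e-04  2.23856305e-01]
 [-2.23857260e-01 -1.70214364e-03  9.74620454e-01]
 [-3.35283532e-04 -9.99998281e-01 -1.82347534e-03]]
top {'K': [[448.0667, 0.0, 257.246], [0.0, 448.0667, 192.3425], [0.0, 0.0, 1.0]], 'R': [[0.0156, -0.9998, 0.0083], [-0.9974, -0.0161, -0.0705], [0.0706, -0.0071, -0.9975]], 't': [0.0236, 0.5342, 1.1242]}
scene {'K': [[403.4644, 0.0, 259.6997], [0.0, 403.4644, 189.6204], [0.0, 0.0, 1.0]], 'R': [[-0.4472, 0.8943, 0.0154], [0.4978, 0.2632, -0.8264], [-0.7431, -0.3619, -0.5629]], 't': [0.1937, -0.2348, 1.39]}
```

View pics/top0v.png

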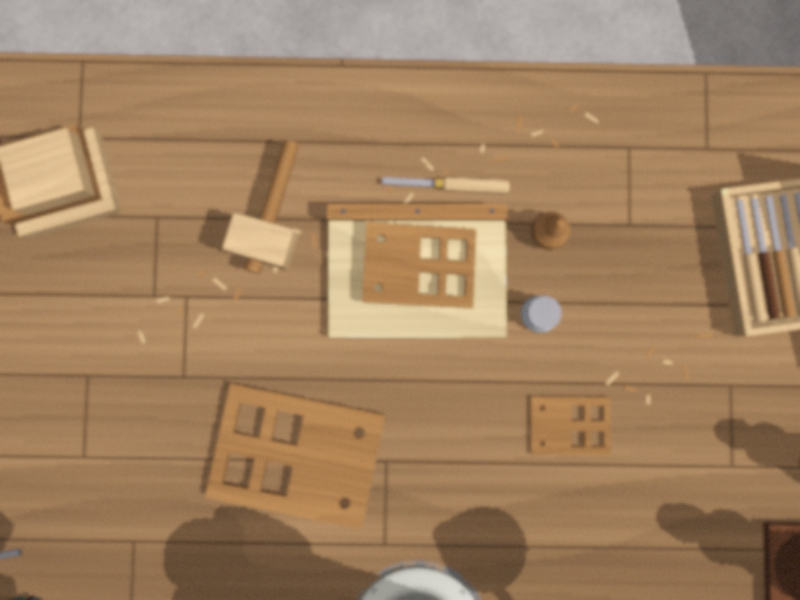

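View pics/scene0v.png

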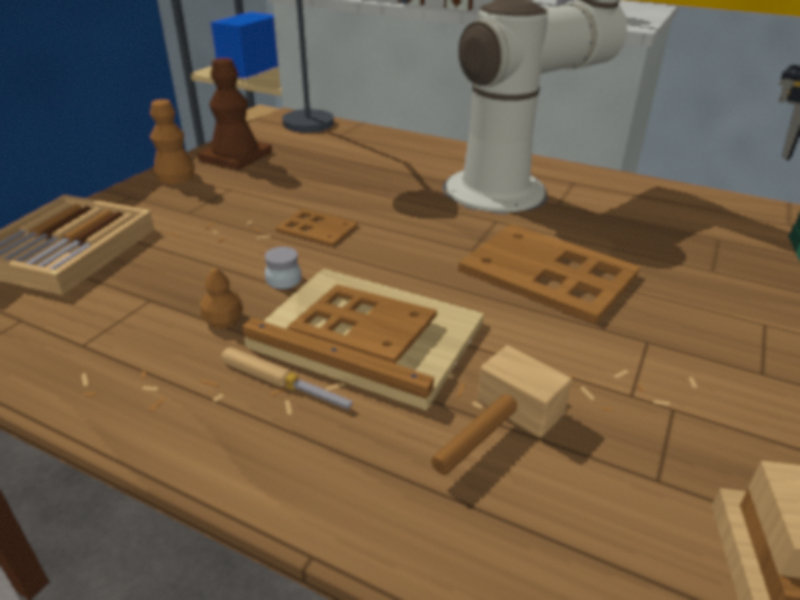

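Both views show the middle-sized panel on the pale jig board: in the 800 px top view it spans cols 363–475, rows 222–307, with its two holes at about (378,239) and (378,287). The fence is above it at row 212, the mallet to the left and the gourd and tin to the right. Next I measure the board's and panel's edges.

```bash
cat > h.py <<'E'
import cv2,numpy as np
from plant import arm
def ray(c,uv,z):
    d=c['R'].T@np.linalg.inv(c['K'])@np.array([uv[0],uv[1],1.]);o=-c['R'].T@c['t']
    return o+d*(z-o[2])/d[2]
def masks(p):
    hsv=cv2.cvtColor(p,cv2.COLOR_BGR2HSV)
    return hsv
E
python3 - <<'E'
from h import *
p=cv2.imread('pics/top0.png');c=arm.calibration('top')
hsv=cv2.cvtColor(p,cv2.COLOR_BGR2HSV);d=np.load('top0.npy')
for n,(u,v) in dict(board=(220,180),bench=(190,220),panel=(250,170),panel2=(290,170),fence=(260,135)).items(): print(n,hsv[v,u],d[v,u])
pale=((hsv[...,1]<105)&(hsv[...,2]>150)).astype(np.uint8)
roi=np.zeros_like(pale);roi[125:230,195:340]=1;pale*=roi
n,l,s,_=cv2.connectedComponentsWithStats(pale);k=1+np.argmax(s[1:,4]);b=(l==k).astype(np.uint8)
print(s[k])
hull=cv2.convexHull(cv2.findContours(b,0,1)[0][0]);H=np.zeros_like(b);cv2.fillPoly(H,[hull],1)
q=((H==1)&(b==0)).astype(np.uint8);q=cv2.morphologyEx(q,cv2.MORPH_OPEN,np.ones((3,3)))
n,l,s,_=cv2.connectedComponentsWithStats(q);k=1+np.argmax(s[1:,4]);q=(l==k).astype(np.uint8);print(s[k])
out=p.copy();out[b==1]=(0,255,0);out[q==1]=(0,0,255)
cv2.imwrite('pics/seg.png',cv2.resize(np.hstack([p[120:235,190:345],out[120:235,190:345]]),None,fx=2.5,fy=2.5,interpolation=0))
for m,z in((b,.018),(q,.036)):
    r=cv2.minAreaRect(cv2.findContours(m,0,1)[0][0]);P=[ray(c,x,z) for x in cv2.boxPoints(r)];print(r);print(np.round(P,4))
    print([round(float(np.linalg.norm(P[i]-P[(i+1)%4])),4) for i in range(4)])
E
```

```text
board [ 20  73 220] 1.1446792
bench [ 16 111 183] 1.1556057
panel [ 15 136 178] 1.1261272
panel2 [ 15 138 181] 1.1322801
fence [ 15 137 179] 1.1333563
[ 209  141  117   77 5153]
[ 232  141   72   56 3601]
((267.0, 179.0), (76.0, 116.0), 90.0)
[[ 0.6641  0.1582  0.018 ]
 [ 0.6692 -0.1404  0.018 ]
 [ 0.4737 -0.1414  0.018 ]
 [ 0.469   0.1537  0.018 ]]
[0.2986, 0.1956, 0.2951, 0.1951]
((267.7454833984375, 168.34503173828125), (70.96720123291016, 52.55949401855469), 2.726310968399048)
[[ 0.53    0.098   0.036 ]
 [ 0.6634  0.0943  0.036 ]
 [ 0.6578 -0.0854  0.036 ]
 [ 0.5244 -0.0802  0.036 ]]
[0.1334, 0.1798, 0.1335, 0.1783]
```

View pics/seg.png

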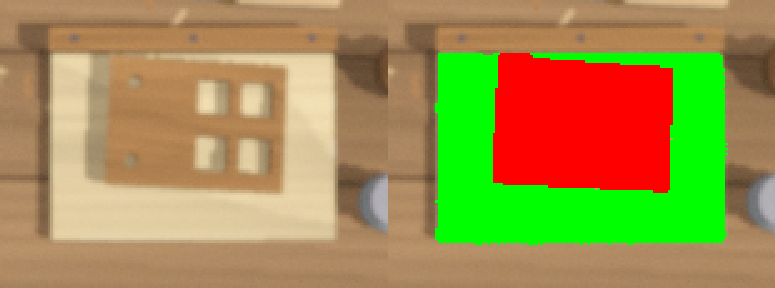

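The mask matches the board (295 mm against 290) and the panel (180 × 133 mm against 180 × 130). The jig's yaw is about +0.016 rad. The panel is turned about −0.047 rad to it and sits about 31 mm too far in +y. I'll approach with open fingers on the −x side.

>>> carry_out(deltas="0 0 0 -6.9 1; 0 0 0 -6.9 1; .02 .004 -.035 0 1; .02 .004 -.035 0 1; .02 .004 -.035 0 1; .02 .004 -.035 0 1; .02 .004 -.035 0 1; .02 .004 -.035 0 1; .02 .004 -.035 0 1; .02 .004 -.035 0 1")

```text
time: 0.93
tool_pos: [0.2953, 0.2788, 0.1758]
orientation: [[0.999, -0.005, -0.042], [0.042, -0.005, 0.999], [-0.005, -1.0, -0.005]]
contact_force: [0.8, 0.2, 0.2]
width: 1.001
```

>>> carry_out(deltas=".022 .006 -.034 1.2 1; .022 .006 -.034 0 1; .022 .006 -.034 0 1; .022 .006 -.034 0 1; .022 .006 -.034 0 1; .022 .006 -.034 0 1; .022 .006 -.034 0 1; .022 .006 -.034 0 1; 0 0 0 0 1; 0 0 0 0 1")

```text
time: 1.77
tool_pos: [0.4781, -0.0037, 0.1247]
orientation: [[1.0, -0.005, -0.01], [0.01, -0.004, 1.0], [-0.005, -1.0, -0.004]]
contact_force: [-0.7, -0.2, 0.2]
width: 1.001
```

```bash
python3 - <<'E'
from h import *
c=arm.calibration('wrist');print({k:np.round(v,4).tolist() for k,v in c.items()})
p,d=arm.camera('wrist');cv2.imwrite('pics/w1.png',p);cv2.imwrite('pics/w1v.png',cv2.resize(p,(800,600)))
E
```

```text
{'K': [[297.3186, 0.0, 255.9046], [0.0, 297.3186, 192.8248], [0.0, 0.0, 1.0]], 'R': [[-0.0102, 0.9999, -0.0049], [0.9595, 0.0112, 0.2815], [0.2815, -0.0018, -0.9595]], 't': [0.0083, -0.4648, 0.1714]}
```

View pics/w1v.png

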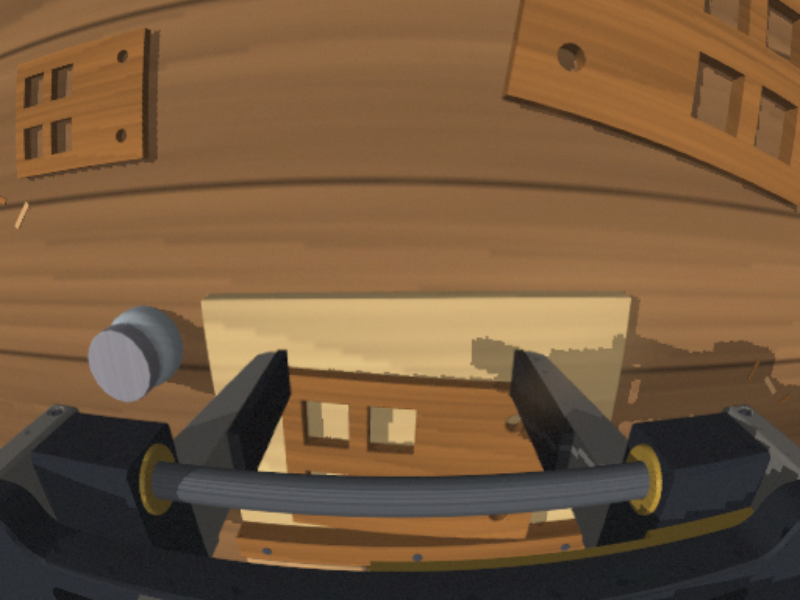

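The wrist view shows the board's −x edge from (205,297) to (630,297). The panel's −x side edge runs from about (290,370) to (512,383) between the fingers. I'll refine the yaw from these.

```bash
cat >> h.py <<'E'
def wray(c,uv,z):
    K=c['K'];a=np.array([uv[0]-K[0,2],uv[1]-K[1,2]])/K[0,0];r=np.linalg.norm(a)
    d=c['R'].T@np.append(a/r*np.sin(r),np.cos(r));o=-c['R'].T@c['t']
    return o+d*(z-o[2])/d[2]
E
python3 - <<'E'
from h import *
c=arm.calibration('wrist');p=cv2.imread('pics/w1.png').astype(float)
g=cv2.GaussianBlur(p,(0,0),1)[...,0]
# board -x edge: strongest blue rise downwards in rows 180..200
def edge(cols,r0,r1,sg,z):
    P=[]
    for u in cols:
        a,b=(r0,r1) if np.isscalar(r0) else (r0[u-cols[0]],r1[u-cols[0]])
        dv=sg*np.gradient(g[:,u])[a:b];P.append(wray(c,(u,a+np.argmax(dv)),z)[:2])
    P=np.array(P);k=np.ones(len(P),bool)
    for _ in range(3):
        f=np.polyfit(P[k,1],P[k,0],1);e=np.abs(P[:,0]-np.polyval(f,P[:,1]));k=e<max(.001,2*np.median(e))
    print('yaw',-f[0],'x at y=0',f[1],'rms',e[k].std(),k.sum(),'y',P[:,1].min(),P[:,1].max())
edge(range(140,398),180,200,1,.018)
edge(range(192,320),228,252,-1,.036)
for u,v in((131,190),(403,190),(182,237)):print(wray(c,(u,v),.018).round(4))
for uv,z in(((329,271),.039),((318,331),.039)):print(wray(c,uv,z).round(4))
E
```

```text
yaw 0.018924817072143236 x at y=0 0.4768788235904327 rms 0.00015216472890180509 258 y -0.12212374273954549 0.14438306606729995
yaw -0.056909561001284636 x at y=0 0.5209901700071158 rms 0.00018416977903780294 124 y -0.06488624123980179 0.05938058106281525
[ 0.4778 -0.1324  0.018 ]
[0.4741 0.1518 0.018 ]
[ 0.5285 -0.0803  0.018 ]
[0.5553 0.0724 0.039 ]
[0.6388 0.0706 0.039 ]
```

>>> carry_out(deltas="0 .03 0 -.5 1; 0 .03 .004 0 1; 0 .025 0 0 1; 0 .01 0 0 1; 0 0 0 0 1")

```text
time: 2.23
tool_pos: [0.4777, 0.0048, 0.0294]
orientation: [[1.0, 0.001, -0.026], [0.026, -0.005, 1.0], [0.001, -1.0, -0.005]]
contact_force: [0.2, 0.0, 0.8]
width: 0.996
```

>>> carry_out(deltas=".008 .005 0 .4 1; .008 0 0 0 1; .006 0 0 0 1; .003 0 0 0 1; .003 0 0 0 1")

```text
time: 2.65
tool_pos: [0.5082, 0.0082, 0.0289]
orientation: [[1.0, 0.004, -0.024], [0.024, -0.006, 1.0], [0.004, -1.0, -0.006]]
contact_force: [-0.7, 0.2, 1.3]
width: 1.002
```

>>> carry_out(deltas="0 .006 0 .4 1; 0 0 0 0 1; .003 0 -.004 0 1; .003 0 0 0 1")

```text
time: 2.98
tool_pos: [0.5162, 0.0039, 0.0245]
orientation: [[1.0, 0.007, -0.017], [0.017, -0.007, 1.0], [0.007, -1.0, -0.007]]
contact_force: [-1.3, -0.3, 0.3]
width: 0.999
```

>>> carry_out(deltas=".003 0 0 0 1; .003 0 0 0 1; .002 0 0 0 1")

```text
time: 3.23
tool_pos: [0.5238, 0.0035, 0.0241]
orientation: [[1.0, 0.004, -0.017], [0.017, -0.007, 1.0], [0.004, -1.0, -0.007]]
contact_force: [-2.7, -0.7, 2.3]
width: 0.998
```

>>> carry_out(deltas=".003 0 0 0 1; .002 0 0 0 1")

```text
time: 3.4
tool_pos: [0.5279, 0.0035, 0.0238]
orientation: [[1.0, 0.001, -0.017], [0.017, -0.007, 1.0], [0.0, -1.0, -0.007]]
contact_force: [-7.5, -1.8, 5.5]
width: 0.999
```

>>> carry_out(deltas="-.006 0 0 0 1; -.02 0 0 0 1; 0 -.035 0 0 1; 0 -.035 0 0 1; 0 -.035 .02 7 0; -.01 0 .04 7 0; 0 0 .04 7 0; 0 0 .035 7 0; 0 0 0 7 0; 0 0 0 7 0")

```text
time: 4.23
tool_pos: [0.5151, 0.1346, 0.133]
orientation: [[0.763, 0.01, 0.646], [-0.646, -0.001, 0.763], [0.008, -1.0, 0.006]]
contact_force: [0.0, -0.5, 0.2]
width: 0.59
```

```bash
python3 - <<'E'
from h import *
p,d=arm.camera('top');cv2.imwrite('pics/top1.png',p);cv2.imwrite('pics/top1v.png',cv2.resize(p[110:250,170:360],None,fx=4,fy=4,interpolation=2))
print(arm.get_obs()['tool_pos'])
E
```

```text
[0.51511999 0.13466293 0.13310058]
```

View pics/top1v.png

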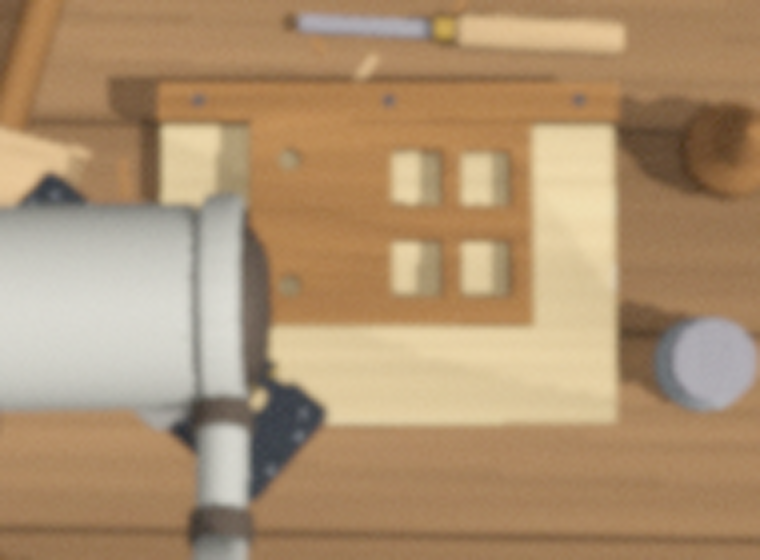

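The panel now sits flush along the fence and square (crop cols 249–530, rows 122–323), and is about 30 mm too far in +y. I'll turn the hand a quarter and go to the high end.

>>> carry_out(deltas="0 0 0 7 0; 0 0 0 7 0; 0 0 0 7 0; 0 0 0 7 0; 0 0 0 7 0; 0 0 0 7 0; 0 0 0 5.5 0; 0 0 .04 0 0; 0 0 .035 0 0; 0 0 0 0 0")

```text
time: 5.12
tool_pos: [0.5849, 0.1357, 0.1278]
orientation: [[0.027, 0.005, 1.0], [-1.0, 0.002, 0.027], [-0.002, -1.0, 0.005]]
contact_force: [0.3, -1.0, -0.0]
width: 0.499
```

>>> carry_out(deltas="0 0 .013 0 0; 0 .03 0 0 0; 0 .03 0 0 0; 0 .03 0 0 0; 0 .008 0 0 0; 0 0 0 0 0")

```text
time: 5.62
tool_pos: [0.6019, 0.1348, 0.0286]
orientation: [[0.039, 0.012, 0.999], [-0.999, 0.003, 0.039], [-0.003, -1.0, 0.012]]
contact_force: [-0.4, 0.7, -0.3]
width: 0.502
```

>>> carry_out(deltas="0 .005 0 1.1 0; .01 0 0 0 0; .01 0 0 0 0; .003 0 0 0 0; .003 0 0 0 0")

```text
time: 6.03
tool_pos: [0.6051, 0.1065, 0.029]
orientation: [[0.021, 0.02, 1.0], [-1.0, 0.003, 0.021], [-0.003, -1.0, 0.02]]
contact_force: [-0.1, 2.4, -1.3]
width: 0.501
```

>>> carry_out(deltas="0 .006 -.003 0 0; .003 .002 0 0 0; .003 .001 0 0 0; .003 .001 0 0 0")

```text
time: 6.37
tool_pos: [0.6046, 0.0968, 0.0214]
orientation: [[0.02, 0.025, 0.999], [-1.0, 0.005, 0.02], [-0.004, -1.0, 0.025]]
contact_force: [0.1, 1.7, 1.5]
width: 0.503
```

>>> carry_out(deltas=".003 0 0 0 0; .003 0 0 0 0; .003 0 0 0 0")

```text
time: 6.62
tool_pos: [0.6044, 0.0873, 0.0207]
orientation: [[0.021, 0.024, 0.999], [-1.0, 0.005, 0.021], [-0.005, -1.0, 0.025]]
contact_force: [0.2, 1.0, -1.0]
width: 0.502
```

>>> carry_out(deltas=".002 -.001 0 0 0; .002 0 0 0 0")

```text
time: 6.78
tool_pos: [0.6043, 0.0823, 0.0214]
orientation: [[0.021, 0.024, 0.999], [-1.0, 0.004, 0.021], [-0.004, -1.0, 0.024]]
contact_force: [-0.2, -0.7, -0.2]
width: 0.497
```

>>> carry_out(deltas=".0015 0 0 0 0; .0015 0 0 0 0")

```text
time: 6.95
tool_pos: [0.6043, 0.0787, 0.0213]
orientation: [[0.021, 0.024, 1.0], [-1.0, 0.004, 0.021], [-0.004, -1.0, 0.024]]
contact_force: [-1.0, 0.3, 0.2]
width: 0.502
```

```bash
python3 - <<'E'
from h import *
p,d=arm.camera('scene');cv2.imwrite('pics/s2.png',p);cv2.imwrite('pics/s2v.png',cv2.resize(p[160:270,145:325],None,fx=4,fy=4,interpolation=2))
E
```

```text
(no output)
```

View pics/s2v.png

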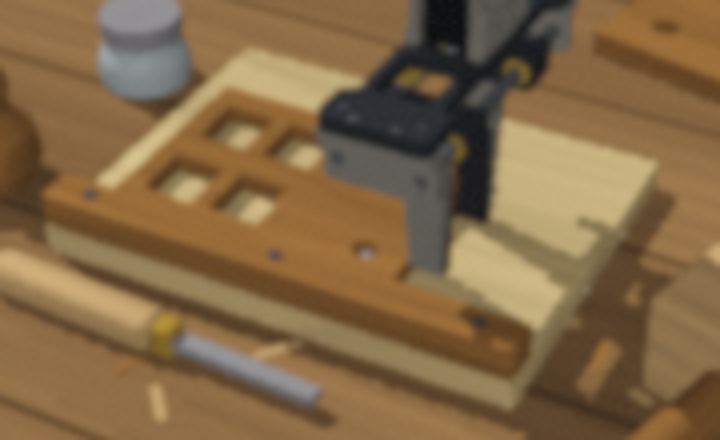

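The far hole at (366,250) shows a bright pin tip inside it, and the push force has fallen to about 0, so the panel has probably dropped. I'll nudge gently to see whether the pins stop it.

>>> carry_out(deltas=".001 0 0 0 0; .001 0 0 0 0")

```text
time: 7.17
tool_pos: [0.6044, 0.0778, 0.0214]
orientation: [[0.02, 0.024, 1.0], [-1.0, 0.007, 0.02], [-0.007, -1.0, 0.024]]
contact_force: [0.6, 6.7, 0.2]
width: 0.501
```

The force rose sharply to 6.7 N, so the pins are stopping it. I'll retreat and inspect.

>>> carry_out(deltas="-.004 0 0 0 0; -.02 0 0 0 0; -.01 -.02 0 0 0; 0 -.035 0 0 0; 0 -.035 0 0 0; 0 -.035 0 0 0; -.02 -.02 -.03 0 0; -.025 0 -.03 0 0; -.025 0 -.03 0 0; -.025 0 -.03 0 0")

```text
time: 8.0
tool_pos: [0.4807, 0.2017, 0.1717]
orientation: [[0.012, 0.03, 0.999], [-1.0, -0.001, 0.013], [0.001, -1.0, 0.03]]
contact_force: [-0.2, 1.1, -0.4]
width: 0.5
```

>>> carry_out(deltas="-.02 0 -.035 0 0; -.02 0 -.035 0 0; -.02 0 -.035 0 0; 0 0 0 0 0; 0 0 0 0 0")

```text
time: 8.42
tool_pos: [0.3657, 0.2651, 0.1694]
orientation: [[0.02, 0.034, 0.999], [-1.0, -0.001, 0.02], [0.002, -0.999, 0.034]]
contact_force: [0.3, -0.5, -0.4]
width: 0.499
```

```bash
python3 - <<'E'
from h import *
p,d=arm.camera('top');q,e=arm.camera('scene');cv2.imwrite('pics/t3.png',p);cv2.imwrite('pics/s3.png',q)
a=cv2.resize(p[130:220,200:330],(780,300*18//10-0),interpolation=2)[:,:]
a=cv2.resize(p[130:215,195:335],None,fx=2.8,fy=2.8,interpolation=2);b=cv2.resize(q[165:265,150:315],None,fx=2.38,fy=2.38,interpolation=2)
h=max(len(a),len(b));f=lambda i:cv2.copyMakeBorder(i,0,h-len(i),0,0,0)
cv2.imwrite('pics/f3.png',np.hstack([f(a),f(b)]))
c=arm.calibration('top')
# depth -> height over the panel's solid half and low end, jig axes about (0.601,-0.022)
K=c['K'];v,u=np.mgrid[130:215,195:335];z=d[130:215,195:335]
X=np.stack([(u-K[0,2])/K[0,0]*z,(v-K[1,2])/K[1,1]*z,z],-1)-c['t'];X=X@c['R']
hsv=cv2.cvtColor(p,cv2.COLOR_BGR2HSV)[130:215,195:335]
br=hsv[...,1]>118
for n,(x0,x1,y0,y1,m) in dict(high=(.56,.64,.045,.06,1),mid=(.56,.64,-.03,-.01,1),low=(.56,.64,-.106,-.10,1),board=(.49,.52,-.1,.13,0)).items():
    k=(X[...,0]>x0)&(X[...,0]<x1)&(X[...,1]>y0)&(X[...,1]<y1)&(br==m);print(n,k.sum(),np.median(X[k][:,2]))
print(arm.get_obs()['contact_force'])
E
```

```text
high 177 0.030663791601269887
mid 159 0.03055021552742604
low 84 0.031004782450217934
board 1051 0.018717012370612164
[ 0.47141395 -0.27938188  0.29319787]
```

View pics/f3.png

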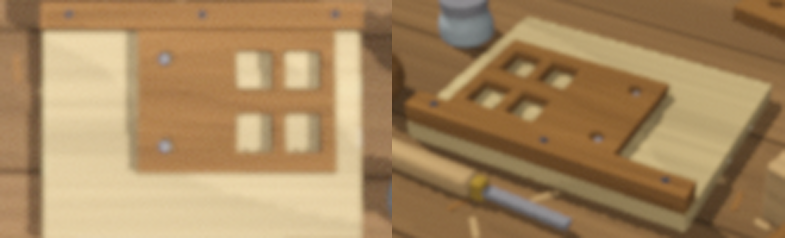

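The panel lies flat: its top is at 30.6 mm at both ends, with the board at 18.7 mm, so it is 12 mm above the board throughout. Both pins show inside the holes, at (165,59) and (165,146). The hand is clear.

```bash
python3 -c "
from plant import arm
print(arm.hand_in(),arm.get_obs()['time'])"
```

```text
the job is handed in; nothing more can be done
the job is handed in; nothing more can be done
```

The panel is seated: it lies flat on the board with both holes over the pins, and the job is handed in at about 8.5 s of the 35 s allowed.

- **What I did:** I pushed the panel's −x side with the two open fingers until it was square against the fence. I then turned the hand a quarter and pushed the +y end about 30 mm towards the low end. The push force fell to nearly 0 when the panel dropped, then rose to 6.7 N as the pins stopped it. The highest reading I took while pushing was 7.5 N, against the fence.
- **Last checks:** The top view shows both steel pins inside the holes. The panel's top measures 30.6–31.0 mm from end to end over a board at 18.7 mm, which matches its 12 mm thickness. The hand was clear with no contact force.
- **Disagreement:** The top and wrist views put the jig about 4–5 mm apart in x, so I relied on contact force for the final positions.
- **Not measured:** I took care to keep the hand clear of the mallet, chisel, gourd and tin, but did not measure afterwards that they had stayed put.

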